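# Swing the bench magnifier over the broken cup

### The arm

A 7-joint arm with a two-finger parallel gripper is mounted at the origin on the work surface. World frame = base frame: x ahead of the robot, y to its left, z up, the work surface at z = 0. Lengths are in mm, angles in degrees, forces in N, time in s.
With the tool pointing down it reaches from about 425 to 1025 mm from the base axis. Payload 9.4 kg.
Tool frame: the origin (TCP) lies at the very end of the fingers, on their centre line; the grasp point (between the pads) lies 19 mm behind it (env.tcp_to_grasp is the distance from the TCP to the grasp point, in mm); z points along the fingers, y is the line along which they close (so a half turn about z gives the same grasp; the last joint's range is limited). The gripper opens to 85 mm and grips with 20 to 120 N. Pads are 22 mm wide; open, the fingers measure 114 mm over their backs; the gripper's body (76 mm by 85 mm) begins 54 mm behind the grasp point. The pads swing forward as they close: fully open they stand 13 mm farther back than shut.
Start: joints at [64.704, 34.337, -0.143, 91.639, 0.103, 54.024, -4.572], TCP at [258.643, -677.294, 231.275] pointing down, gripper open.
Joint ranges: [-147.43, 147.43], [-19.82, 112.94], [-74.19, 73.91], [6.32, 146.72], [-59.91, 239.91], [6.04, 106.73], [-150.56, 150.56]. Speed limits (degrees/s): [127.2, 127.2, 172.46, 172.46, 180, 180, 180].

### API

Orientations are given as [roll, pitch, yaw] about the fixed x, y, z axes, in that order (R = Rz(yaw) Ry(pitch) Rx(roll)).
In Python, from station import sensors, optics, env gives the robot as it stands.
- The arm moves only by the tool drive_tool, never from a script. Its argument "plan" is text: rows parted by semicolons, each of 7 numbers parted by spaces: the opening, from -1 (shut) to 1 (fully open), then the shift along the tool's x, y, z in mm, then the turn, a rotation vector about the tool's x, y, z in rad. In form: fingers dx dy dz ax ay az; .... A call has 1 to 20 rows; each row shifts and turns the commanded pose from where the row before left it, along the tool's axes as they then stand; what a row does not reach is not made up. A row lasts 1/8 s, in which the tool goes at most 62.5 mm and 10.7 degrees, less where a joint would pass 70% of its speed; a pose out of reach is approached as far as the arm can. A call is refused whole if a number of a shift passes 62.5 or a number of a turn 0.188, either way. A call with a gripper value outside its range is refused whole. The fingers move at their own pace and stop on an object; the grip force is fixed at half the most. Time passes only in rows, so rows that do not move let the fingers close. It gives the time, the measured TCP pose, the force, the opening and the grip force at its end, in the units of the state.
- sensors.read_state(): the state, without advancing time (a new reading comes with each control period).
- optics.capture(name): name is "scene" or "side" or "wrist"; returns a dict with "pixels" (384x512x3 uint8, blue, green, red), "mtx" (3x3 intrinsics, pixels), "rvec" (rotation vector, rad) and "tvec" (3), from world to camera coordinates, as OpenCV has them. Camera axes: x right, y down, z forward; pixel columns grow to the right and rows downward; lengths in mm; the calibration is good to about 2 mm. The wrist camera is an equidistant fisheye: a pixel r from the principal point sees the ray r / f radians off the axis. A picture is of the moment at which its call begins. There is no depth.
- env.close_job(): hands the job in; it is judged then, once.
The state is a dict: "time": time; "q": joint angles; "joint_vel": joint speeds; "joint_torque": joint torques, N m; "eef_pos": TCP position; "ee_rot": TCP orientation; "wrist_force": force on the tool from outside, world axes, zero at the start; "torque": the same for the moment, N m; "grip_width": opening from 0.0 (shut) to 1.0 (fully open); "grip_force": force on a finger pad.
Only numpy, scipy, OpenCV 4.12 (cv2) and the standard library are available. Lean on these libraries where they do the work, as an engineer would, in place of code of your own. Each camera call takes 0.05 s, during which the arm holds its last target. There are 200 camera calls.

### The job

Swing the bench magnifier over the broken cup for inspection: with the fingertips, gently push its hinged arm sections round, without gripping them, until the middle of the lens is straight above the middle of the cup. Push only on the arm sections, not on the lens head; leave the cup, glue bottle, knife and dish where they are, and finish with the hand clear of everything.

Things in the scene. Friction and masses are not known exactly. Their poses are not given: they have to be found in the camera images.
- lamp: Bench magnifier stand, fixed in place: grey round weighted base 190 mm across and 22 mm high with an upright steel column 22 mm thick at its centre. Origin: centre of the base's underside, on the bench. Two horizontal arm sections and the lens head swing on it at one height, 240 mm above the bench, each about an upright axis. Nothing of the lamp stands higher than 270 mm. At the arms' height nothing else is in the way.
- pivot (a point): On the column's axis, 240 mm up, at the arms' centre height: the axis about which the upper arm section turns. Knuckle there is 34 mm across and its black knob reaches 27 mm above this point.
- elbow (a point): On the axis of the elbow between the two arm sections, 200 mm from pivot, at the arms' centre height. Knuckle 34 mm across; its black knob reaches 27 mm above this point.
- lens (a point): Centre of the glass lens, 220 mm from elbow, 240 mm up. The lens (clear, 103 mm across) sits in a pale grey ring head 140 mm across, from 24 mm below to 16 mm (switch 19 mm) above this point; the head must not be touched. A dark bracket joins it to the forearm, 150 to 156 mm from the elbow; keep pushes on the forearm within 120 mm of the elbow.
- upper_arm (a joint): Angle of the upper arm section (the bar from pivot to elbow) about the upright axis at pivot, rad. 0: it points along the lamp's own -y; it grows counter-clockwise seen from above. Range -2.5 to 0.4. The bar is a grey tube 14 mm wide and 20 mm high, centred at 240 mm height. A stiff friction joint, 1.2 N m (about 9 N pushing at 140 mm from pivot): it stays where it is left and carries the forearm along.
- forearm (a joint): Angle of the forearm (the bar from elbow towards the lens) about the upright axis at elbow, relative to the upper arm section, rad. 0: both in one straight line; it grows counter-clockwise seen from above. Range -2.4 to 2.4. Same tube, 14 mm wide and 20 mm high, at 240 mm height. An easier friction joint, 0.2 N m (about 2 N at 90 mm from elbow): it stays where it is left, and pushing it slowly, square to the bar, does not move the upper arm.
- head: The ring head with the lens, fixed to the end of the forearm; same point as lens.
- cup_center (a point): Middle of the broken cup, half-way up: a loose terracotta beaker, 62 mm across and 60 mm high, with a gap in its rim and a white plaster filling, standing on a dark teal round mat 110 mm across and 8 mm thick. This point is 38 mm above the bench.
- glue_bottle: Loose white bottle with green label and blue cap, 48 mm across, 150 mm high, standing. Origin: centre of its underside.
- knife: Loose dark green utility knife lying flat, 160 mm long, 30 mm wide, 23 mm high. Origin: under the middle of its handle.
- plaster_dish: Loose teal mixing bowl, 90 mm across, 30 mm high. Origin: centre of its underside.
There are look-alikes about, which are no part of the job. There is more than one size of the part that bears cup_center; the job needs the largest.

How it is judged (in metres and radians):
At the end, for the whole second after the job is handed in: The lens is at rest with its centre within 20 mm, measured level, of the point straight above the cup's middle; the cup is within 10 mm, and the bottle, knife and dish within 15 mm, of where they stood (horizontal distance between lens and cup_center below 0.02 m and velocity of joint upper_arm between -0.03 and 0.03 rad/s and velocity of joint forearm between -0.03 and 0.03 rad/s and distance of cup_center from where it was at the start of the episode below 0.01 m and distance of each of glue_bottle, knife, plaster_dish from where it was at the start of the episode below 0.015 m); the robot touches nothing.
It fails at once if the lens head is touched (over 0.5 N) (contact force between head and anything else above 0.5 N).
It fails at once if the lamp is gripped or shoved hard by the fingers (over 35 N) (contact force between lamp and the fingers above 35 N).
It fails at once if the cup is moved or lifted (over 10 mm) (distance of cup_center from where it was at the start of the episode above 0.01 m).
It fails at once if the bottle, knife or dish is moved or lifted (over 15 mm) (distance of any of glue_bottle, knife, plaster_dish from where it was at the start of the episode above 0.015 m).
It also fails if it takes over 61 s, if anything falls off the work surface, if the arm or the gripper's body presses on something with over 40 N, if the wrist force passes 120 N, or if a joint passes its speed limit or range.

## Working session

There is one attempt and no reset: what is moved stays moved. The work goes in short steps, Python scripts to look and compute and a tool call to move; the robot and the scene stay as the last step left them, time stands still between calls to the robot, and variables do not carry over. Pictures are saved under pics/ and viewed, at most 12 in all, crops included, and the job is handed in when it is done.

Besides the shell and the picture viewer there is one more tool, called after ">>>" as name(argument=value, ...) on one line, values as JSON. drive_tool: Moves the arm, as the interface text tells. Its arguments: {"type":"object","properties":{"plan":{"type":"string"}},"required":["plan"]}

```bash
mkdir -p pics; ls
cat > h.py <<'E'
import numpy as np,cv2,pickle
def grab(n,tag):
    from station import optics
    d=optics.capture(n); cv2.imwrite(f'pics/{tag}.png',d['pixels']); pickle.dump(d,open(f'{tag}.pkl','wb')); return d
def ray(d,px):
    p=cv2.undistortPoints(np.array([[px]],float),d['mtx'],None)[0,0]
    R=cv2.Rodrigues(np.array(d['rvec'],float))[0]; t=np.array(d['tvec'],float).ravel()
    return -R.T@t, R.T@np.array([p[0],p[1],1])
def onz(d,px,z):
    c,v=ray(d,px); return c+v*(z-c[2])/v[2]
def proj(d,P):
    return cv2.projectPoints(np.array(P,float).reshape(-1,3),np.array(d['rvec'],float),np.array(d['tvec'],float),d['mtx'],None)[0].reshape(-1,2)
E
python3 - <<'E'
from h import *
for n in('scene','side'):
    d=grab(n,n+'0'); print(n,ray(d,(256,192)))
a=cv2.imread('pics/scene0.png');b=cv2.imread('pics/side0.png')
for n,i in(('s',a),('d',b)): cv2.imwrite(f'pics/{n}big.png',cv2.resize(i,(800,600),interpolation=cv2.INTER_CUBIC))
from station import sensors
print(sensors.read_state())
E
```

```text
pics
scene (array([ 798.36433176, -418.65903551,  853.23988861]), array([-0.24904788,  0.5406944 , -0.80359395]))
side (array([-59.33834133, 778.46256183, 744.9315572 ]), array([ 0.56633377, -0.64251255, -0.51648131]))
{'time': 0.1, 'q': array([64.70411997, 34.38039469, -0.14313565, 91.67527844,  0.10271788,
       54.02341619, -4.57207032]), 'joint_vel': array([ 0.01626087, -0.15429233,  0.01622011, -0.07788083, -0.01897165,
       -0.00598619,  0.00117124]), 'joint_torque': array([ 4.72939413e-03, -7.77995324e+01,  1.56951517e+00, -2.58624727e+01,
        1.25938348e-02,  5.49372417e-03, -7.65217521e-06]), 'eef_pos': array([ 258.46943573, -676.92531245,  230.50480227]), 'ee_rot': array([-1.79921463e+02,  8.50293076e-03,  2.09024015e+01]), 'wrist_force': array([-0.63156004,  0.51044588, -0.36166749]), 'torque': array([-0.02939474,  0.00173037, -0.01523741]), 'grip_force': 0.0, 'grip_width': 0.9988785735052729}
```

View pics/sbig.png

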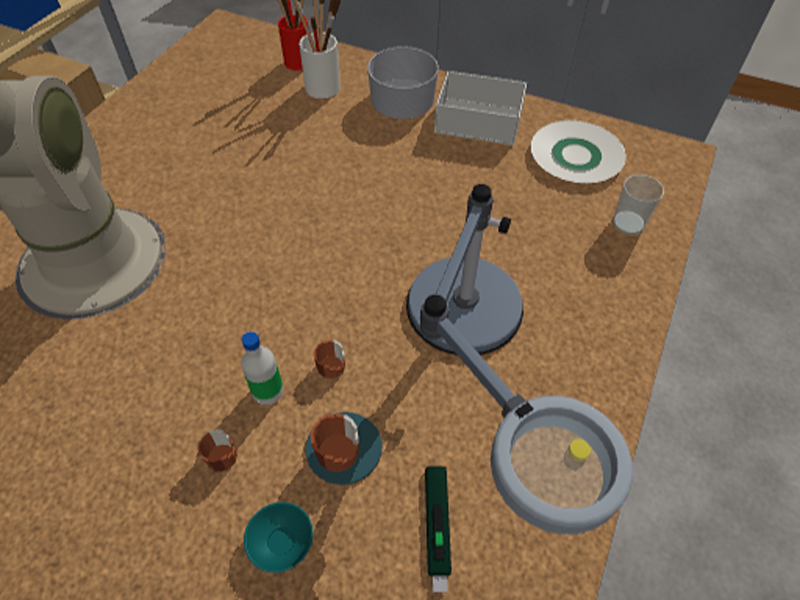

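View pics/dbig.png

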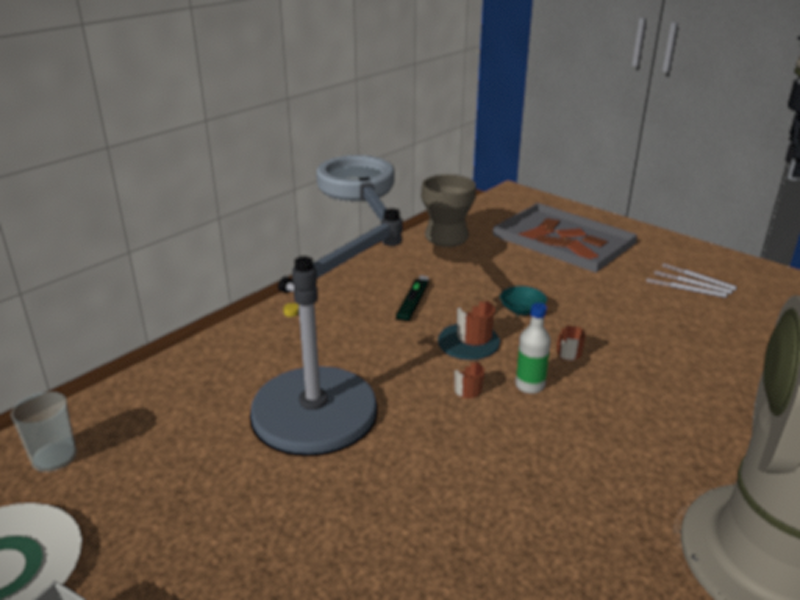

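The scene view (800 px wide) shows the pivot knob at (481,190), the elbow knob at (435,304), the lens at (562,463) and the mat at (344,447) with the largest cup on it. The side view shows the pivot at (304,262), the elbow at (392,213), the lens at (356,175) and the mat at (469,341).

```bash
cat > m.py <<'E'
from h import *
s=pickle.load(open('scene0.pkl','rb'));e=pickle.load(open('side0.pkl','rb'));k=.64
S=lambda x,y,z:onz(s,(x*k,y*k),z).round(1)
D=lambda x,y,z:onz(e,(x*k,y*k),z).round(1)
p,el,l,c=S(481,189,267),S(435,301,267),S(562,463,238),S(344,448,8)
print('scene',p,el,l,c,'base',S(465,300,22))
print(np.linalg.norm(p-el),np.linalg.norm((el-l)[:2]))
print('side',D(304,260,267),D(392,212,267),D(356,175,240),D(469,341,8),'base',D(314,402,22))
print('bottle',S(264,398,0),'dish',S(279,538,15),'knife',S(437,525,10))
E
python3 m.py
python3 - <<'E'
import cv2
a=cv2.imread('pics/scene0.png')[100:370,170:420]
cv2.imwrite('pics/crop.png',cv2.resize(a,None,fx=2.2,fy=2.2,interpolation=cv2.INTER_CUBIC))
E
```

```text
scene [635.6 189.9 267. ] [654.   -7.9 267. ] [ 846.7 -121.3  238. ] [ 576.7 -123.     8. ] base [637.6 187.   22. ]
198.6539705115405 223.59080929233207
side [631.1 191.6 267. ] [647.  -4. 267.] [ 842.7 -124.2  240. ] [ 566.7 -114.4    8. ] base [632.4 190.9  22. ]
bottle [ 426.5 -101.6    0. ] dish [ 561.1 -271.7   15. ] knife [ 739.9 -166.    10. ]
```

View pics/crop.png

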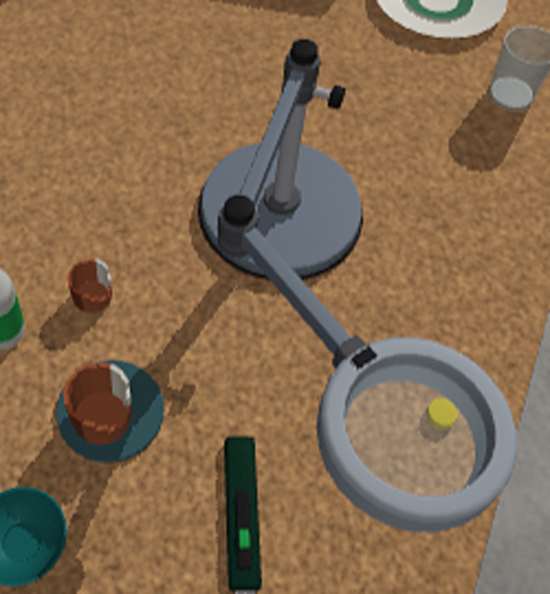

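The crop shows the mat spanning x 56–164, y 361–460, and the cup rim spanning x 64–131. I'll check the two-view disagreement on the cup with an overlay.

```bash
cat > ov.py <<'E'
from h import *
s=pickle.load(open('scene0.pkl','rb'));e=pickle.load(open('side0.pkl','rb'))
t=np.linspace(0,2*np.pi,80)
def circ(x,y,z,r): return np.c_[x+r*np.cos(t),y+r*np.sin(t),0*t+z]
def crop(d,cx,cy,w,f,cs):
    im=cv2.resize(d['pixels'][cy-w:cy+w,cx-w:cx+w],None,fx=f,fy=f,interpolation=cv2.INTER_CUBIC)
    for c,col in cs:
        q=((proj(d,c)-[cx-w,cy-w]+.5)*f).astype(int); cv2.polylines(im,[q],False,col,1)
    return im
x,y=572,-119
cs=[(circ(x,y,8,55),(0,255,255)),(circ(x,y,68,31),(255,255,0)),(circ(x,y,8,31),(255,255,0))]
A=crop(s,220,280,50,4,cs);B=crop(e,300,212,50,4,cs)
cv2.imwrite('pics/ov1.png',np.hstack([A,B]))
E
python3 ov.py
```

```text
(no output)
```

View pics/ov1.png

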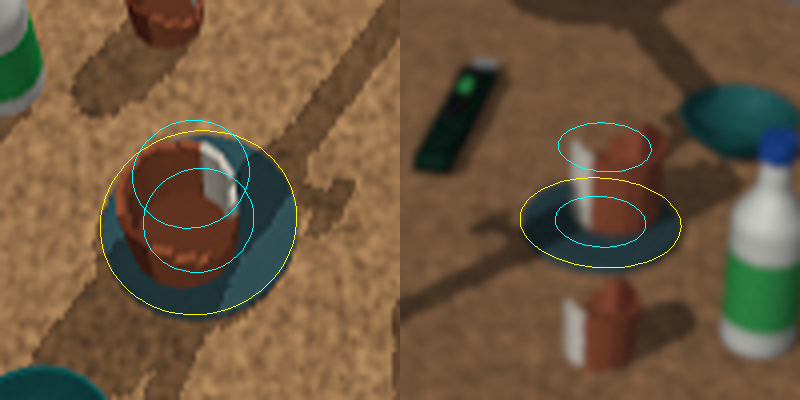

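The mat fits in both views, but the cup sits off-centre on it. Relative to the overlay it is about (-3.3,+3.7) px in the scene view and (+3.8,-3) px in the side view.

```bash
cat > ov2.py <<'E'
exec(open('ov.py').read().split('x,y=572')[0])
for d,sh in((s,(-3.3,3.7)),(e,(3.8,-3))):
    P=np.array([572,-119,8.]); print(onz(d,proj(d,P)[0]+sh,8))
x,y=570,-134
cs=[(circ(x,y,68,31),(255,255,0)),(circ(x,y,8,31),(255,255,0))]
A=crop(s,220,280,50,4,cs);B=crop(e,300,212,50,4,cs)
px,py=634,190
a=np.arctan2(-6-190,651-634)
E=[px+200*np.cos(a),py+200*np.sin(a)];b=np.arctan2(-122-E[1],845-E[0]);L=[E[0]+220*np.cos(b),E[1]+220*np.sin(b)]
print(E,L)
ar=[(circ(px,py,267,14),(0,0,255)),(circ(*E,267,14),(0,0,255)),(circ(*L,240,51.5),(0,255,255)),(circ(*L,256,70),(0,255,0))]
C=crop(s,325,215,100,2,ar); D=crop(e,225,160,70,400/140,ar)
cv2.imwrite('pics/ov2.png',cv2.resize(np.vstack([np.hstack([A,B]),np.hstack([C,D])])[:, :],(600,600)))
E
python3 ov2.py
```

```text
[ 569.5374103  -129.92769183    8.        ]
[ 573.04339531 -137.85791017    8.        ]
[np.float64(651.2820549286023), np.float64(-9.251927412120097)] [np.float64(841.4218558238512), np.float64(-119.91744198425373)]
```

View pics/ov2.png

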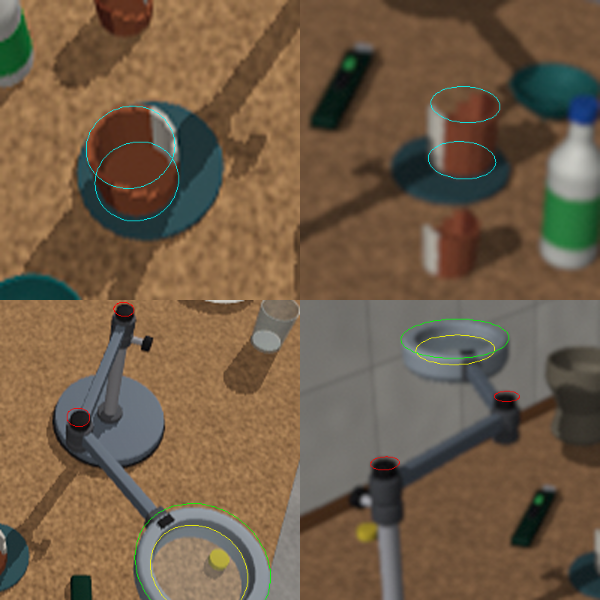

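The overlay agrees in both views: cup (570,-134), pivot (634,190), elbow (651,-9), lens (842,-120). I plan to turn the upper arm clockwise from -85° to -141.5° by pushing from its +x side. I'll then set the forearm to about -65° by pushing from its -x side. First I lift, shut the fingers, square the yaw and travel high.

>>> drive_tool(plan="-1 0 0 -55 0 0 0; -1 0 0 -55 0 0 0; -1 0 0 0 0 0 0.122; -1 0 0 0 0 0 0.122; -1 0 0 0 0 0 0.122; -1 26 -43 0 0 0 0; -1 26 -43 0 0 0 0; -1 26 -43 0 0 0 0; -1 26 -43 0 0 0 0; -1 26 -43 0 0 0 0; -1 26 -43 0 0 0 0; -1 26 -43 0 0 0 0; -1 26 -43 0 0 0 0; -1 26 -43 0 0 0 0; -1 26 -43 0 0 0 0; -1 26 -43 0 0 0 0; -1 26 -43 0 0 0 0; -1 26 -43 0 0 0 0; -1 26 -43 0 0 0 0; -1 0 0 0 0 0 0")

```text
time: 2.6
eef_pos: [624.8, -70.7, 340.5]
ee_rot: [-179.9, 0.0, 0.3]
wrist_force: [-0.2, -0.2, -0.3]
grip_width: 0.001
grip_force: 0.0
```

>>> drive_tool(plan="-1 22 -41 0 0 0 0; -1 22 -41 0 0 0 0; -1 22 -41 0 0 0 0; -1 0 0 0 0 0 0; -1 0 0 30 0 0 0; -1 0 0 30 0 0 0; -1 0 0 30 0 0 0; -1 0 0 27 0 0 0; -1 0 0 0 0 0 0; -1 0 0 0 0 0 0")

```text
time: 3.85
eef_pos: [689.8, 46.2, 225.3]
ee_rot: [180.0, -0.1, -0.1]
wrist_force: [1.2, -0.3, -0.3]
grip_width: -0.001
grip_force: 0.0
```

Run:
```python
from h import *
d=grab('scene','scene1'); cv2.imwrite('pics/v1.png',cv2.resize(d['pixels'][90:340,150:430],None,fx=2,fy=2,interpolation=cv2.INTER_CUBIC))
```

```text
(no output)
```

View pics/v1.png

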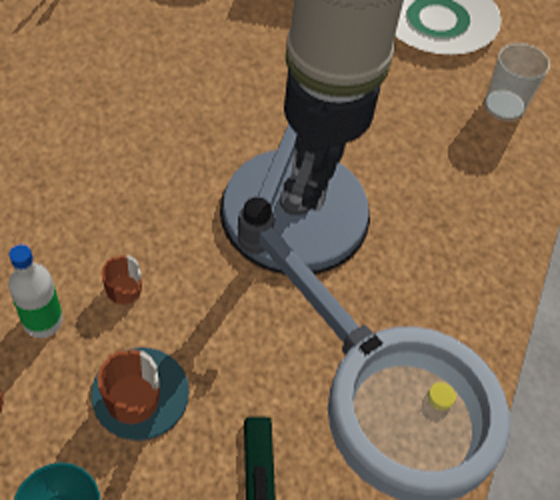

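The fingers are down on the +x side of the upper arm at the tube's height, with the head well away. Next I compute the arc steps.

```bash
cat > arc.py <<'E'
import numpy as np
def pos(c,r,deg,side,m=0):
    a=np.radians(deg);u=np.array([np.cos(a),np.sin(a)]);n=np.array([-u[1],u[0]])*side
    return np.array(c)+r*u+(7+11*abs(n[0])+14.5*abs(n[1])+m)*n
E
python3 -c "
from arc import *
p=None
for d in np.arange(-85,-144,-4):
    q=pos((634,190),144,d,1); print(d,q.round(1),None if p is None else (q-p).round(1)); p=q
"
```

```text
-85 [665.7  48.2] None
-89 [654.8  46.3] [-10.9  -1.9]
-93 [645.2  45.2] [-9.6 -1.1]
-97 [636.   44.7] [-9.2 -0.5]
-101 [626.7  44.7] [-9.3  0. ]
-105 [617.4  45.4] [-9.3  0.7]
-109 [608.   46.6] [-9.3  1.3]
-113 [598.7  48.5] [-9.3  1.9]
-117 [589.5  51.1] [-9.3  2.5]
-121 [580.3  54.3] [-9.1  3.2]
-125 [571.3  58.1] [-9.   3.8]
-129 [562.6  62.6] [-8.8  4.5]
-133 [554.   67.7] [-8.5  5.1]
-137 [545.8  73.4] [-8.2  5.8]
-141 [537.9  79.8] [-7.9  6.4]
```

>>> drive_tool(plan="-1 -5 0 1 0 0 0; -1 -5 0 1 0 0 0; -1 -4 0 1 0 0 0; -1 -4 0 0 0 0 0; -1 0 0 0 0 0 0; -1 0 0 0 0 0 0")

```text
time: 4.65
eef_pos: [671.6, 47.2, 221.3]
ee_rot: [180.0, -0.0, -0.1]
wrist_force: [0.3, -0.3, 0.3]
grip_width: -0.002
grip_force: 0.0
```

>>> drive_tool(plan="-1 -3 0 0 0 0 0; -1 -3 0 0 0 0 0; -1 -3 0 0 0 0 0; -1 -3 0 0 0 0 0; -1 -3 0 0 0 0 0; -1 -3 0 0 0 0 0; -1 -3 0.5 0 0 0 0; -1 -3 0.5 0 0 0 0; -1 -3 0.5 0 0 0 0; -1 -3 0.5 0 0 0 0; -1 -3 0 0 0 0 0")

```text
time: 6.02
eef_pos: [640.8, 45.9, 221.4]
ee_rot: [-179.9, -0.3, -0.1]
wrist_force: [9.3, 1.9, -5.7]
grip_width: -0.002
grip_force: 4.4
```

>>> drive_tool(plan="-1 -4 0 0 0 0 0; -1 -4 0 0 0 0 0; -1 -4 0 0 0 0 0; -1 -4 0 0 0 0 0; -1 -4 0 0 0 0 0; -1 -4 -0.3 0 0 0 0; -1 -4 -0.3 0 0 0 0; -1 -4 -0.5 0 0 0 0; -1 -4 -0.6 0 0 0 0; -1 -4 -0.7 0 0 0 0; -1 -4 -0.8 0 0 0 0; -1 -4 -1 0 0 0 0; -1 -4 -1.1 0 0 0 0; -1 -4 -1.3 0 0 0 0; -1 -4 -1.5 0 0 0 0; -1 -4 -1.6 0 0 0 0; -1 -4 -1.7 0 0 0 0; -1 -4 -1.9 0 0 0 0; -1 0 0 0 0 0 0; -1 0 0 0 0 0 0")

```text
time: 8.52
eef_pos: [569.4, 59.0, 222.6]
ee_rot: [-179.9, -0.4, -0.1]
wrist_force: [6.7, -0.1, 2.6]
grip_width: -0.001
grip_force: 3.0
```

>>> drive_tool(plan="-1 -4 -2 0 0 0 0; -1 -4 -2.2 0 0 0 0; -1 -4 -2.4 0 0 0 0; -1 -4 -2.5 0 0 0 0; -1 -4 -2.7 0 0 0 0; -1 -4 -2.9 0 0 0 0; -1 -3 -2.4 0 0 0 0; -1 0 0 0 0 0 0; -1 0 0 0 0 0 0; -1 3 3 0 0 0 0; -1 5 5 0 0 0 0; -1 5 5 0 0 0 0; -1 0 0 0 0 0 0")

```text
time: 10.15
eef_pos: [552.8, 62.0, 221.1]
ee_rot: [180.0, 0.0, -0.1]
wrist_force: [-0.5, 0.0, 0.7]
grip_width: -0.0
grip_force: 0.0
```

Run:
```python
from h import *
d=grab('scene','scene2'); e=grab('side','side2')
a=d['pixels'][100:350,100:400]; b=e['pixels'][70:270,150:390]
a=cv2.resize(a,(720,600),interpolation=cv2.INTER_CUBIC); b=cv2.resize(b,(720,600),interpolation=cv2.INTER_CUBIC)
cv2.imwrite('pics/v2a.png',a);cv2.imwrite('pics/v2b.png',b)
```

```text
(no output)
```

View pics/v2a.png

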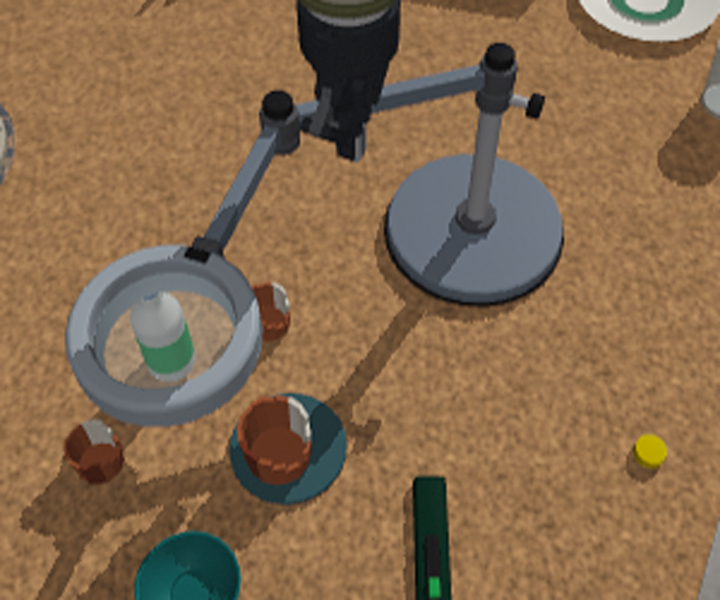

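The upper arm has swung: elbow knob top at (278,101), pivot knob top at (499,53), lens centre about (163,335). All crop pixels are ×2.4, offset (100,100).

```bash
cat > e.py <<'E'
from h import *
from arc import *
d=pickle.load(open('scene2.pkl','rb'))
S=lambda x,y,z:onz(d,(100+x/2.4,100+y/2.4),z)[:2]
p=np.array((634,190.)); el=S(278,101,267); l=S(163,335,238); T=np.array((570,-134.))
print(S(499,53,267),el,l,np.linalg.norm(el-p),np.linalg.norm(l-el))
th=np.arctan2(*(el-p)[::-1]); E=p+200*np.array([np.cos(th),np.sin(th)])
ph=np.arctan2(*(l-E)[::-1]); print('upper',np.degrees(th),'fore',np.degrees(ph),'E',E, 'dist E-T',np.linalg.norm(T-E),'fore target',np.degrees(np.arctan2(*(T-E)[::-1])))
E
python3 e.py
```

```text
[636.90361769 186.79808405] [490.9491467   53.60497884] [ 512.45622869 -165.63187078] 197.65411310393287 220.2892435215992
upper -136.36441092077638 fore -83.91347303824537 E [489.25132662  51.98615449] dist E-T 202.75896506436075 fore target -66.53120299530283
```

>>> drive_tool(plan="-1 -5 -5 0 0 0 0; -1 -4 -4 0 0 0 0; -1 -3 -3 0 0 0 0; -1 -2.5 -2 0 0 0 0; -1 -2.5 -2 0 0 0 0; -1 -2.5 -2 0 0 0 0; -1 -2.5 -2 0 0 0 0; -1 -2 -2 0 0 0 0; -1 0 0 0 0 0 0; -1 0 0 0 0 0 0; -1 0 0 0 0 0 0")

```text
time: 11.62
eef_pos: [530.7, 84.5, 221.8]
ee_rot: [-180.0, -0.3, -0.1]
wrist_force: [7.9, -1.9, -2.1]
grip_width: -0.0
grip_force: 3.1
```

>>> drive_tool(plan="-1 3 3 0 0 0 0; -1 5 5 0 0 0 0; -1 5 5 0 0 0 0; -1 0 0 -40 0 0 0; -1 0 0 -40 0 0 0; -1 0 0 -40 0 0 0; -1 0 0 0 0 0 0; -1 -25 28 0 0 0 0; -1 -25 28 0 0 0 0; -1 -25 28 0 0 0 0; -1 -26 28 0 0 0 0; -1 0 0 0 0 0 0; -1 0 0 0 0 0 0")

```text
time: 13.25
eef_pos: [440.7, -39.8, 341.0]
ee_rot: [-180.0, 0.0, -0.1]
wrist_force: [-0.0, 0.8, -0.4]
grip_width: -0.002
grip_force: 0.0
```

Run:
```python
from h import *
d=grab('scene','scene3'); cv2.imwrite('pics/v3.png',cv2.resize(d['pixels'][100:350,100:400],(720,600),interpolation=cv2.INTER_CUBIC))
```

```text
(no output)
```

View pics/v3.png

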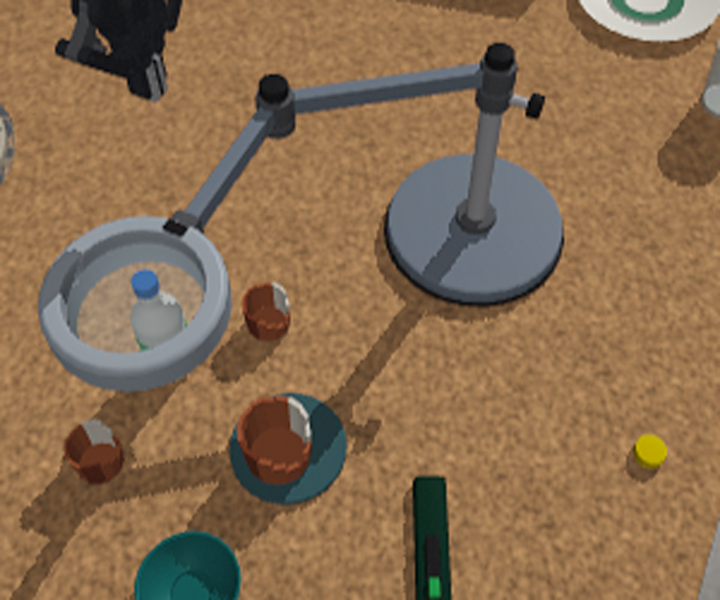

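The elbow knob top is now at (274,83) and the lens centre at about (136,301). The fingers are hovering on the -x side of the forearm.

```bash
sed -e 's/scene2/scene3/;s/S(278,101,267)/S(274,84,267)/;s/S(163,335,238)/S(136,301,238)/' e.py > e3.py
cat >> e3.py <<'E'
for a in np.arange(np.degrees(ph),-60,4): print(a.round(1),pos(E,100,a,-1).round(1))
E
python3 e3.py
```

```text
[636.90361769 186.79808405] [478.42615247  69.4697204 ] [ 478.30366987 -149.59732196] 196.8013473937828 219.0670765983207
upper -142.23339434737744 fore -89.365047848641 E [475.89757886  67.51071708] dist E-T 222.40016808268248 fore target -64.96814519655233
-89.4 [458.8 -32.7]
-85.4 [464.9 -33.7]
-81.4 [471.1 -34.4]
-77.4 [477.4 -34.6]
-73.4 [483.7 -34.5]
-69.4 [490.2 -34. ]
-65.4 [496.6 -33. ]
-61.4 [503.1 -31.6]
```

>>> drive_tool(plan="-1 0 -2 30 0 0 0; -1 0 -2 30 0 0 0; -1 0 -1 30 0 0 0; -1 0 0 28 0 0 0; -1 0 0 0 0 0 0; -1 4 0 0 0 0 0; -1 4 0 0 0 0 0; -1 4 0 0 0 0 0; -1 3 0 0 0 0 0; -1 3 0 0 0 0 0; -1 3 0 0 0 0 0; -1 3 0 0 0 0 0; -1 3 0 0 0 0 0; -1 3 0 0 0 0 0; -1 3 0 0 0 0 0; -1 0 0 0 0 0 0")

```text
time: 15.3
eef_pos: [474.0, -35.0, 223.3]
ee_rot: [-180.0, -0.0, -0.1]
wrist_force: [0.7, -1.1, -0.5]
grip_width: 0.0
grip_force: 0.0
```

>>> drive_tool(plan="-1 3 0 0 0 0 0; -1 3 0 0 0 0 0; -1 3 0 0 0 0 0; -1 3 0 0 0 0 0; -1 3 0 0 0 0 0; -1 3 0 0 0 0 0; -1 2 0 0 0 0 0; -1 0 0 0 0 0 0; -1 -3 0 0 0 0 0; -1 -5 0 0 0 0 0; -1 -6 0 0 0 0 0; -1 -6 0 0 0 0 0; -1 0 0 0 0 0 0")

```text
time: 16.92
eef_pos: [472.9, -35.2, 223.4]
ee_rot: [180.0, 0.0, -0.1]
wrist_force: [0.9, 0.9, -0.3]
grip_width: -0.0
grip_force: 0.0
```

Run:
```python
from h import *
d=grab('scene','scene4'); cv2.imwrite('pics/v4.png',cv2.resize(d['pixels'][100:350,100:400],(720,600),interpolation=cv2.INTER_CUBIC)); grab('side','side4')
```

```text
(no output)
```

View pics/v4.png

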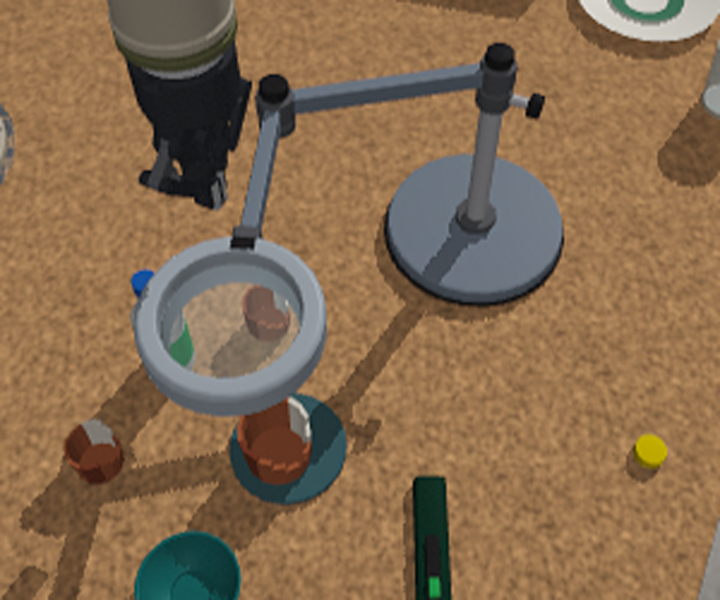

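The lens centre is now at about (231,324) and the elbow is unmoved at (274,84).

```bash
sed -e 's/scene3/scene4/;s/S(136,301,238)/S(231,324,238)/;/^for/d' e3.py > e4.py
cat >> e4.py <<'E'
print('lens model',E+220*np.array([np.cos(ph),np.sin(ph)]))
# fit ring by bright rim in both views: overlay
exec(open('ov.py').read().split('x,y=572')[0].split("t=np")[1].join(['t=np','']))
L=E+220*np.array([np.cos(ph),np.sin(ph)]); e=pickle.load(open('side4.pkl','rb'))
cs=[(circ(*L,256,70),(0,255,0)),(circ(*L,240,51.5),(0,255,255)),(circ(*E,267,14),(0,0,255)),(circ(634,190,267,14),(0,0,255))]
c=proj(e,[*L,240])[0].astype(int)
cv2.imwrite('pics/ov4.png',np.hstack([crop(d,225,210,75,400/150,cs),crop(e,int(c[0])-20,int(c[1])+20,75,400/150,cs)]))
E
python3 e4.py
```

```text
[636.90361769 186.79808405] [478.42615247  69.4697204 ] [ 552.67930533 -136.08668285] 196.8013473937828 218.5565501853997
upper -142.23339434737744 fore -69.33727255608618 E [475.89757886  67.51071708] dist E-T 222.40016808268248 fore target -64.96814519655233
lens model [ 553.52815072 -138.33751418]
```

View pics/ov4.png

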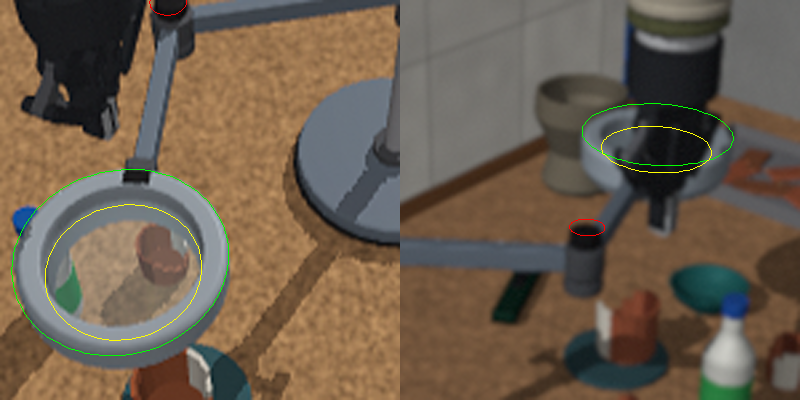

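The overlay fits in both views: lens ≈ (553.5,-138). It needs another 4.4° of forearm, about 7 mm of finger travel past the last contact.

>>> drive_tool(plan="-1 5 0 0 0 0 0; -1 5 0 0 0 0 0; -1 4 0 0 0 0 0; -1 3 0 0 0 0 0; -1 2 0 0 0 0 0; -1 2 0 0 0 0 0; -1 2 0 0 0 0 0; -1 2 0 0 0 0 0; -1 2 -0.5 0 0 0 0; -1 0 0 0 0 0 0; -1 0 0 0 0 0 0")

```text
time: 18.4
eef_pos: [500.7, -34.7, 223.3]
ee_rot: [180.0, -0.0, -0.1]
wrist_force: [0.4, -0.6, -0.9]
grip_width: -0.001
grip_force: 0.3
```

Now I back off, lift clear and measure again.

>>> drive_tool(plan="-1 -3 0 0 0 0 0; -1 -6 0 0 0 0 0; -1 -10 0 0 0 0 0; -1 -12 0 0 0 0 0; -1 0 0 0 0 0 0; -1 0 0 -30 0 0 0; -1 0 0 -40 0 0 0; -1 0 0 -40 0 0 0; -1 0 -30 -30 0 0 0; -1 0 -40 -10 0 0 0; -1 0 -40 0 0 0 0; -1 0 -40 0 0 0 0; -1 0 -40 0 0 0 0; -1 0 0 0 0 0 0; -1 0 0 0 0 0 0")

```text
time: 20.27
eef_pos: [469.7, 154.8, 373.1]
ee_rot: [180.0, 0.0, -0.1]
wrist_force: [-0.4, -0.1, -0.1]
grip_width: -0.002
grip_force: 0.0
```

Run:
```python
from h import *
grab('scene','scene5');grab('side','side5')
exec(open('ov.py').read().split('x,y=572')[0].replace('scene0','scene5').replace('side0','side5'))
L=(570,-134); E_=(476.5,66)
cs=[(circ(*L,256,70),(0,255,0)),(circ(*L,240,51.5),(0,255,255)),(circ(*E_,267,14),(0,0,255)),(circ(*L,68,31),(255,255,0))]
c=proj(e,[*L,240])[0].astype(int)
cv2.imwrite('pics/ov5.png',np.hstack([crop(s,235,225,80,5/2,cs),crop(e,int(c[0])-15,int(c[1])+40,80,5/2,cs)]))
```

```text
(no output)
```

View pics/ov5.png

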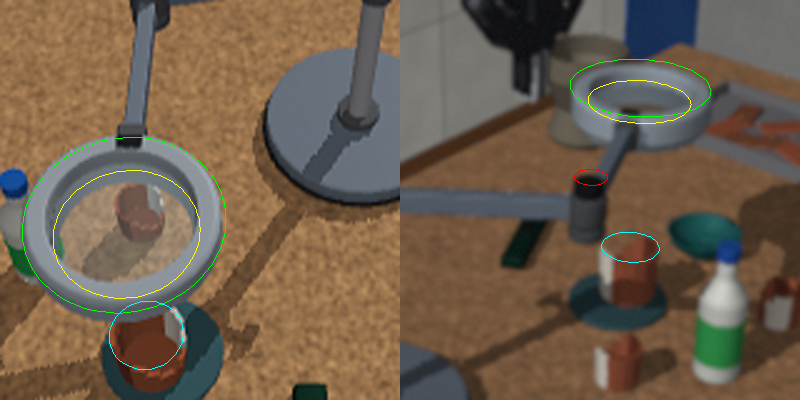

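The green target ring fits the head to within about 3 mm in both views, the cup and the other objects haven't moved, and the hand is clear. Handing in.

```bash
python3 -c "
from station import env
print(env.close_job())"
```

```text
the job is handed in; nothing more can be done
None
```

The job is handed in, verdict not returned: by my camera measurements the lens centre is within about 5 mm of straight above the cup's middle (20 mm allowed), I pushed only the arm sections, the other objects look unmoved, and the hand is clear.

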